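Rock the ball sorter's gate over to the other chute

ROBOT

A 6-joint arm with a two-finger parallel gripper is mounted at the origin on the work surface. World frame = base frame: x ahead of the robot, y to its left, z up, the work surface at z = 0. Lengths are in mm, angles in degrees, forces in N, time in s.
With the tool pointing down it reaches from about 350 to 850 mm from the base axis. Payload 8.1 kg.
Tool frame: the origin (TCP) lies on the mounting face of the last link; the fingertips stand 173 mm ahead of it and the grasp point (between the pads) lies 155 mm ahead of it; z points along the fingers, y is the direction in which the jaws open and shut (so a half turn about z gives the same grasp; the last joint's range is limited). The gripper opens to 85 mm and grips with 20 to 120 N. Pads are 22 mm wide; open, the fingers measure 114 mm over their backs; the gripper's body (76 mm by 85 mm) begins 54 mm behind the grasp point. The pads swing forward as they close: fully open they stand 13 mm farther back than shut.
Start: joints at [-73.018, 7.471, 85.268, -0, 87.261, -4.893], TCP at [223.575, -556.795, 404.692] pointing down, gripper open.
Joint ranges: [-169.43, 169.43], [-51.17, 129.36], [1.28, 143.12], [-76.62, 256.62], [0, 156.53], [-152.29, 152.29]. Speed limits (degrees/s): [136.94, 136.94, 159.86, 180, 180, 180].

INTERFACE

Orientations are given as [roll, pitch, yaw] about the fixed x, y, z axes, in that order (R = Rz(yaw) Ry(pitch) Rx(roll)).
In Python, from bench import * gives the robot as it stands.
- The arm moves only by the shell command python3 -m jog 'ROWS' [FORCE]. ROWS is JSON, a list of rows, each an object of numbers: "tx", "ty", "tz": the shift along the tool's x, y, z as a fraction of full scale; "ax", "ay", "az": the turn, a rotation vector about the tool's x, y, z as a fraction of full scale; "hand": the opening, from 0 (shut) to 1 (fully open). A call has 1 to 5 rows; each row is the pose to reach, as a shift and turn from the pose commanded when the call began, along the tool's axes at that moment; what a row does not reach only later rows make up. Full scale, the value 1, is 150 mm for a shift and 45 degrees for a turn. A row lasts 1/12 s, in which the tool goes at most 41.7 mm and 7.16 degrees, less where a joint would pass 70% of its speed; a pose out of reach is approached as far as the arm can. A call with a number of a shift or a turn outside -1 to 1 is refused whole. A call with a gripper value outside its range is refused whole. The fingers move at their own pace and stop on an object; FORCE is the grip in N (left out, the last holds). Time passes only in rows, so rows that repeat a pose let the fingers close. It gives the time, the measured TCP pose, the force and the opening at its end, in the units of the state.
- sense(): the state, without advancing time (a new reading comes with each control period).
- snapshot(name): name is "scene" or "top" or "wrist"; returns a dict with "pixels" (480x640x3 uint8, red, green, blue), "z_map" (480x640 float32, mm along the optical axis (not along the pixel's ray), 0 where there is no reading), "intrinsics" (3x3 intrinsics, pixels), "R" (3x3) and "t" (3): a world point X has camera coordinates R X + t. Camera axes: x right, y down, z forward; pixel columns grow to the right and rows downward; lengths in mm; the calibration is good to about 2 mm. A picture is of the moment at which its call begins.
- hand_in(): hands the job in, once; it reports no verdict.
The state is a dict: "time": time; "joint_pos": joint angles; "qd": joint speeds; "joint_efforts": joint torques, N m; "tool_pos": TCP position; "tcp_rot": TCP orientation; "ft_force": force on the tool from outside, world axes, zero at the start; "wrist_torque": the same for the moment, N m; "finger_gap": finger opening in mm.
Only numpy, scipy, OpenCV 4.12 (cv2) and the standard library are available. Lean on these libraries where they do the work, as an engineer would, in place of code of your own. Each camera call takes 0.05 s, during which the arm holds its last target.

TASK

Push the loose catch tray along its lane, fully home against the stop, so that it stands under the empty chute; then press the raised end of the seesaw gate down until it has rocked fully over, so that the three waiting bearing balls run down that chute into the tray. Use only the fingertips: do not pick anything up, do not touch the balls, and leave the things standing around the sorter alone.

Things in the scene. Friction and masses are not known exactly. Their poses are not given: they have to be found in the camera images.
- stand: Blue-painted sheet-steel bench sorter, fixed, 560 mm wide (y), 150 mm deep (x). Origin at bench level straight under the gate's pivot; x points away from the robot, y to the sorter's left, z up. Pivot axis along x, 107 mm up, between two posts 118 mm high (x = -31 to 31 mm). A chute on each side. The tray on the right (-y), with three balls in it, is part of the stand: leave it.
- chute_end (a point): Lower lip of the left (+y) chute, on its floor, in the stand's frame at (0, 178, 64) mm. This empty aluminium chute is 46 mm wide in x, starts 94 mm from the pivot (floor 84 mm up) and runs down outwards to here; side walls 20 mm high. A like chute is on the right.
- tray: Loose open aluminium catch tray in the left lane, 130 (x) by 105 (y) by 45 mm high, walls 4 mm, about 0.35 kg. Origin: centre of its underside. It starts drawn out towards the robot (stand -x) by 45 to 75 mm, straight in its lane. Its near wall, the one to push, is 65 mm from the origin on the -x side, from 6 to 51 mm above the bench.
- tray_home (a point): Point on the lane floor where the tray's origin is when home (2 mm short of the stop), in the stand's frame (-10, 213.5, 6) mm. The lane runs along stand x from -155 to 80 mm, is 114 mm wide, with 16 mm high rails; its stop, at x = 57 mm, is 24 mm high. A plate 96 mm high stands outside the outer rail, y = 272 to 275 mm, x = -45 to 60 mm.
- gate (a joint): Seesaw gate angle, rad: 0 = left (+y) end up, as at the start; 0.52 = fully rocked over, left end down on its limit. A steel trough 176 mm long (y), 35 mm wide, 16 mm side walls, 34 mm divider over the pivot; the balls lie in a row in its left half, against the divider. Its pivot is stiff: it stays where it is left; about 1 to 3 N down on the raised pad turns it.
- gate_pad (a point): Centre of the top of the press pad at the gate's left end: flat steel, 44 by 44 by 4 mm, on the trough's near (-x) side, level with its side wall's top. A like pad is at the right end. In the stand's frame it starts at (-38.5, 58, 147) mm, sloping 0.26 rad down towards the pivot; rocked over it is at (-38.5, 70, 113) mm, sloping as much the other way.
- ball0_center (a point): Centre of a dark steel bearing ball, 22 mm across, 44 g, first in the row from the divider.
- ball1_center (a point): Centre of a dark steel bearing ball, 22 mm across, 44 g, second in the row from the divider.
- ball2_center (a point): Centre of a dark steel bearing ball, 22 mm across, 44 g, third in the row from the divider.
- can: Bystander: red spray can, 54 mm across, 130 mm high, loose, behind the stand. Origin: centre of its underside.
- jar: Bystander: amber jar with a lid, 60 mm across, 80 mm high, loose, in front of the stand. Origin: centre of its underside.
- bearing: Bystander: loose bearing ring, 52 mm across, 16 mm high, lying in front of the stand. Origin: centre of its underside.
- driver: Bystander: loose screwdriver lying in front of the stand's right side, about along y. Origin near its middle, on the bench.
Not all that is in view belongs to the job. Of the things like the tray, leave any that is blue or turquoise; of the rest the smaller one is meant.

How it is judged:
By the outcome, as a careful person would: the job done as asked, in the order asked, and still so for the second after the job is handed in, with the robot touching nothing.
It also fails if it takes over 48 s, if anything falls off the work surface, if the arm or the gripper's body presses on something with over 40 N, if the wrist force passes 120 N, or if a joint passes its speed limit or range.

## Working session

There is one attempt and no reset: what is moved stays moved. The work goes in short steps, Python scripts to look and compute and a shell command to move; the robot and the scene stay as the last step left them, time stands still between calls to the robot, and variables do not carry over. Pictures are saved under pics/ and viewed, and the job is handed in when it is done.

```bash
ls; mkdir -p pics
python3 - <<'E'
from bench import *
import cv2,numpy as np
print(sense())
for n in ["scene","top"]:
    s=snapshot(n); cv2.imwrite(f"pics/{n}0.png",s["pixels"][:,:,::-1]); np.savez(f"{n}0.npz",**s)
    print(n,s["intrinsics"],s["R"],s["t"])
E
```

```text
pics
{'time': 0.0, 'joint_pos': array([-7.30197915e+01,  7.51477801e+00,  8.53297955e+01,  1.00405507e-03,
        8.72630971e+01, -4.89094066e+00]), 'qd': array([-0.11871095,  0.05309352,  0.02282711,  0.05428295,  0.02079978,
        0.0584291 ]), 'joint_efforts': array([ 2.05558623e-03, -5.69397962e+01, -5.00549948e+01, -7.08329276e-05,
        1.51605962e-02, -7.40623545e-05]), 'tool_pos': array([ 223.48721215, -556.5687516 ,  403.64263871]), 'tcp_rot': array([-1.79892807e+02, -1.01790972e-02,  2.18710907e+01]), 'ft_force': array([-0.36802957,  0.35607569,  0.55944381]), 'wrist_torque': array([-0.01205281,  0.01404493, -0.04123126]), 'finger_gap': 85.10536352569045}
scene [[586.91966526   0.         314.90207344]
 [  0.         586.91966526 242.80391373]
 [  0.           0.           1.        ]] [[ 0.44732253  0.89418171  0.01848284]
 [ 0.67617561 -0.32459215 -0.66138225]
 [-0.58539653  0.30834883 -0.74982125]] [-245.05837115 -267.86469894 1578.34603727]
top [[478.25683493   0.         326.41293022]
 [  0.         478.25683493 236.0831552 ]
 [  0.           0.           1.        ]] [[-0.01797361 -0.99980195  0.00854491]
 [-0.99554541  0.01710466 -0.09271878]
 [ 0.09255426 -0.01017334 -0.99565567]] [  28.51691807  534.32558002 1010.45425209]
```

View pics/scene0.png

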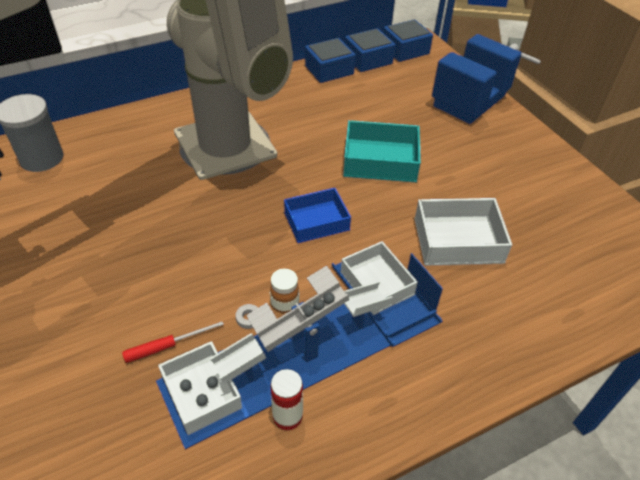

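View pics/top0.png

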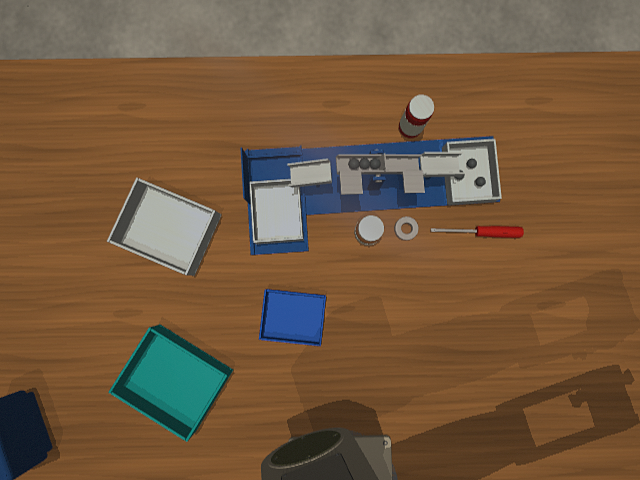

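Tray-like things in the top view: light grey in the lane (277,212), larger light grey (165,227), blue (293,317) and turquoise (172,382). Leaving out the blue and turquoise ones, the smaller grey one at (277,212), in the left lane, fits. Next I'll take an enlarged crop and measure.

```bash
cat > h.py <<'E'
import numpy as np,cv2
def cloud(s):
    K,R,t,z=s["intrinsics"],s["R"],s["t"],s["z_map"]
    v,u=np.mgrid[0:480,0:640]
    c=np.stack([(u-K[0,2])/K[0,0]*z,(v-K[1,2])/K[1,1]*z,z],-1)
    W=(c-t)@R; W[z==0]=np.nan
    return W
E
python3 - <<'E'
import numpy as np,cv2
from h import *
s=np.load("top0.npz");W=cloud(s);p=s["pixels"]
cv2.imwrite("pics/crop0.png",cv2.resize(p[130:265,225:425,::-1],None,fx=4,fy=4,interpolation=cv2.INTER_CUBIC))
hsv=cv2.cvtColor(p,cv2.COLOR_RGB2HSV)
# blue base in stand region
m=((hsv[...,0]>100)&(hsv[...,0]<130)&(hsv[...,1]>120))
m[:130]=0;m[262:]=0;m[:,:235]=0;m[:,510:]=0
P=W[m&(W[...,2]<25)]; print("blue",len(P),np.nanpercentile(P,[1,50,99],axis=0))
for n in [(277,212),(277,182),(277,241),(252,212),(302,212),(277,183),(351,182),(412,182),(370,228),(406,230),(375,150),(445,165),(470,170)]:
    print(n,W[n[1],n[0]].round(1))
ids=[]
E
```

```text
blue 5926 [[ 504.39951604 -294.28990267    3.19657191]
 [ 642.74006083  -32.93531819    7.66749083]
 [ 749.97250999  188.76396587   21.36476894]]
(277, 212) [590.9 126.6  12.6]
(277, 182) [650.8 123.   45.9]
(277, 241) [524.1 124.   46.6]
(252, 212) [585.9 175.6  53.1]
(302, 212) [590.5  71.9   9.3]
(277, 183) [650.5 123.9  36.9]
(351, 182) [626.8 -28.8 149.2]
(412, 182) [ 631.3 -152.3  118.4]
(370, 228) [544.7 -70.1  80.3]
(406, 230) [ 547.4 -158.     1.4]
(375, 150) [698.2 -80.6 116. ]
(445, 165) [ 675.5 -231.5   73.5]
(470, 170) [ 678.1 -303.1   12.1]
```

View pics/crop0.png

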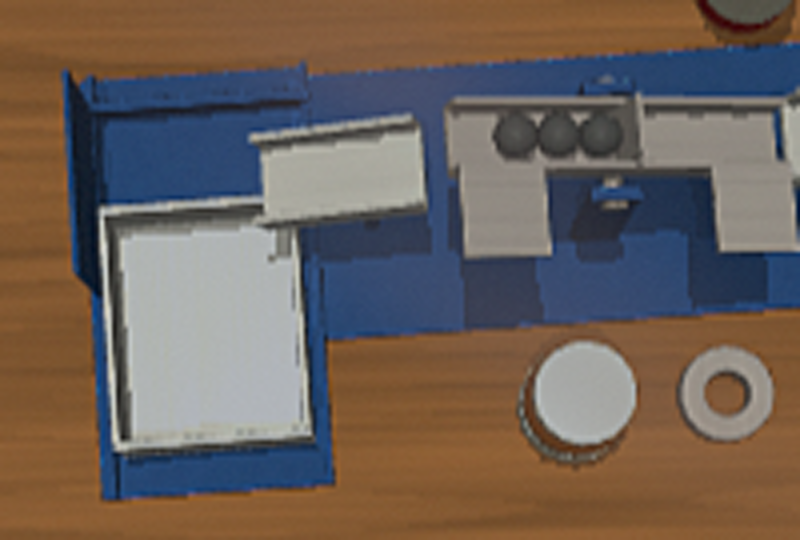

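```bash
cat >> h.py <<'E'
def ray(s,u,v,z):
    K,R,t=s["intrinsics"],s["R"],s["t"]
    d=R.T@np.array([(u-K[0,2])/K[0,0],(v-K[1,2])/K[1,1],1]); o=-R.T@t
    return (o+d*(z-o[2])/d[2])
E
python3 - <<'E'
import numpy as np,cv2
from h import *
s=np.load("top0.npz");W=cloud(s)
c=lambda x,y,z: ray(s,225+(x+.5)/4-.5,130+(y+.5)/4-.5,z).round(1)
for n,a in dict(padL=[(464,174),(546,166),(553,254),(466,257)],padR=[(710,166),(792,165),(798,248),(721,250)]).items():
    z=147 if n=="padL" else 113
    P=[c(*q,z) for q in a];print(n,*P,"mean",np.mean(P,0))
print("tray rim",[c(*q,51) for q in [(100,208),(115,452),(313,440),(300,225)]])
print("lane front",[c(*q,8) for q in [(104,498),(333,484)]])
print("base front",[c(*q,4) for q in [(332,340),(796,308)]],"back",[c(*q,4) for q in [(310,77),(795,46)]])
print("plate",[c(*q,96) for q in [(66,72),(76,270)]])
print("stop",[c(*q,24) for q in [(92,112),(306,97)]])
print("posts",[c(*q,118) for q in [(608,80),(614,193)]])
# plane/edge angle from pad depth
for box in [(341,172,361,193),(403,172,424,192)]:
    x0,y0,x1,y1=box;Q=W[y0+1:y1-1,x0+1:x1-1].reshape(-1,3);Q=Q[np.isfinite(Q[:,0])&(Q[:,2]>90)]
    print(len(Q),Q.mean(0),Q.min(0),Q.max(0), np.linalg.lstsq(np.c_[Q[:,:2],np.ones(len(Q))],Q[:,2],rcond=None)[0])
E
```

```text
padL [645.   -9.3 147. ] [648.3 -49.  147. ] [605.2 -51.3 147. ] [604.4  -9.4 147. ] mean [625.725 -29.75  147.   ]
padR [ 654.8 -134.3  113. ] [ 654.7 -175.5  113. ] [ 612.5 -177.   113. ] [ 612.1 -138.4  113. ] mean [ 633.525 -156.3    113.   ]
tray rim [array([651.5, 180.7,  51. ]), array([521.1, 173.3,  51. ]), array([525.7,  69.1,  51. ]), array([640.6,  74.5,  51. ])]
lane front [array([499.5, 185.5,   8. ]), array([505. ,  60.2,   8. ])]
base front [array([585.1,  59.7,   4. ]), array([ 598.8, -198.5,    4. ])] back [array([734.2,  69.9,   4. ]), array([ 747.8, -203.4,    4. ])]
plate [array([712.9, 191.1,  96. ]), array([610.3, 186.2,  96. ])]
stop [array([710.8, 189. ,  24. ]), array([717.4,  71.5,  24. ])]
posts [array([698.3, -83.7, 118. ]), array([640.8, -85.1, 118. ])]
342 [626.90989328 -27.864369   149.06349376] [608.33581156 -45.13424422 141.35503149] [645.63956242 -10.79957245 156.13612701] [-1.21282063e-02  2.53171187e-01  1.63721242e+02]
342 [ 632.94805672 -155.03183819  115.07911832] [ 614.4507169  -175.43423     105.79062363] [ 651.31713603 -134.94112847  123.39759478] [-1.48020307e-02  2.73791914e-01  1.66894499e+02]
```

The crop shows the grey tray in the blue lane, crop (100–313, 208–452). The balls are at crop (515–600, 132) and the left pad at (507,212). The tray's near wall faces the open lane. The fitted stand has its origin at about (668.2, −84.3) with yaw 3.0°, and the tray's near wall is at stand x≈−134, so it has to travel about 59–61 mm.

```bash
cat >> h.py <<'E'
from scipy.spatial.transform import Rotation as Ro
O=np.array([668.2,-84.3,0]); A=Ro.from_euler('z',3,degrees=True).as_matrix()
def go(st,x,y,z):
    "to stand point for TCP: shift in tool axes/150, turn/45 to point down with yaw 3"
    R=Ro.from_euler('xyz',st['tcp_rot'],degrees=True).as_matrix()
    p=np.array(st['tool_pos']); T=A@[x,y,z]+O
    D=A@np.diag([1,-1,-1.])
    print("t",st['time'],"stand pos",(A.T@(p-O)).round(1),"rot",st['tcp_rot'].round(2),"F",(A.T@st['ft_force']).round(2),"gap",round(st['finger_gap'],1))
    print("need t",(R.T@(T-p)/150).round(3),"a",(Ro.from_matrix(R.T@D).as_rotvec(degrees=True)/45).round(3))
E
cat > g.sh <<'E'
python3 -c "
from bench import *
from h import *
go(sense(),$1,$2,$3)"
E
python3 -m jog '[{"tx":0.9,"ty":-1,"az":0.42,"hand":0.5},{"tx":0.9,"ty":-1,"az":0.42,"hand":0.5},{"tx":0.9,"ty":-1,"az":0.42,"hand":0.5},{"tx":0.9,"ty":-1,"az":0.42,"hand":0.5},{"tx":0.9,"ty":-1,"az":0.42,"hand":0.5}]'; bash g.sh -185 213.5 380
```

```text
t 0.1 stand pos [-468.8 -448.4  403.7] rot [-1.799e+02 -1.000e-02  2.187e+01] F [-0.63 -0.58 -0.51] gap 85.6
need t [ 3.218 -3.563  0.165] a [-0.002  0.     0.419]invalid input at $[0]: expected keys tx, ty, tz, ax, ay, az, hand
```

```bash
python3 -m jog '[{"tx":0.9,"ty":-1,"tz":0,"ax":0,"ay":0,"az":0.42,"hand":0.5},{"tx":0.9,"ty":-1,"tz":0,"ax":0,"ay":0,"az":0.42,"hand":0.5},{"tx":0.9,"ty":-1,"tz":0,"ax":0,"ay":0,"az":0.42,"hand":0.5},{"tx":0.9,"ty":-1,"tz":0,"ax":0,"ay":0,"az":0.42,"hand":0.5},{"tx":0.9,"ty":-1,"tz":0,"ax":0,"ay":0,"az":0.42,"hand":0.5}]'; bash g.sh -185 213.5 380
```

```text
time: 0.52
tool_pos: [293.3, -365.0, 404.0]
tcp_rot: [-179.9, 0.0, 2.9]
ft_force: [0.5, 0.5, 0.1]
finger_gap: 42.9
t 0.5167 stand pos [-389.1 -260.7  404. ] rot [-1.7992e+02  2.0000e-02  2.9400e+00] F [0.55 0.44 0.08] gap 42.9
need t [ 1.357 -3.162  0.164] a [-0.002  0.    -0.001]
```

```bash
python3 -m jog '[{"tx":0.43,"ty":-1,"tz":0,"ax":0,"ay":0,"az":0,"hand":0.5},{"tx":0.43,"ty":-1,"tz":0,"ax":0,"ay":0,"az":0,"hand":0.5},{"tx":0.43,"ty":-1,"tz":0,"ax":0,"ay":0,"az":0,"hand":0.5},{"tx":0.43,"ty":-1,"tz":0,"ax":0,"ay":0,"az":0,"hand":0.5}]'
python3 -m jog '[{"tx":0.43,"ty":-1,"tz":0,"ax":0,"ay":0,"az":0,"hand":0.5},{"tx":0.43,"ty":-1,"tz":0,"ax":0,"ay":0,"az":0,"hand":0.5},{"tx":0.43,"ty":-1,"tz":0,"ax":0,"ay":0,"az":0,"hand":0.5},{"tx":0.43,"ty":-1,"tz":0,"ax":0,"ay":0,"az":0,"hand":0.5}]'
python3 -m jog '[{"tx":0.43,"ty":-1,"tz":0,"ax":0,"ay":0,"az":0,"hand":0.5},{"tx":0.43,"ty":-1,"tz":0,"ax":0,"ay":0,"az":0,"hand":0.5},{"tx":0.43,"ty":-1,"tz":0,"ax":0,"ay":0,"az":0,"hand":0.5},{"tx":0.43,"ty":-1,"tz":0,"ax":0,"ay":0,"az":0,"hand":0.5},{"tx":0.43,"ty":-1,"tz":0,"ax":0,"ay":0,"az":0,"hand":0.5}]'
bash g.sh -185 213.5 198
```

```text
time: 0.85
tool_pos: [349.6, -212.0, 404.4]
tcp_rot: [-180.0, -0.0, 3.0]
ft_force: [1.9, -0.6, -0.9]
finger_gap: 42.7
time: 1.18
tool_pos: [406.2, -58.7, 404.6]
tcp_rot: [-180.0, -0.0, 3.0]
ft_force: [0.7, -0.5, -0.0]
finger_gap: 42.4
time: 1.6
tool_pos: [463.5, 97.6, 404.0]
tcp_rot: [-179.9, 0.0, 3.3]
ft_force: [0.6, 0.4, -0.2]
finger_gap: 42.7
t 1.6 stand pos [-194.9  192.3  404. ] rot [-1.7985e+02  2.0000e-02  3.2800e+00] F [ 0.65  0.36 -0.18] gap 42.7
need t [ 0.067 -0.137  1.374] a [-0.003  0.     0.006]
```

```bash
python3 -m jog '[{"tx":0.07,"ty":-0.14,"tz":0.9,"ax":0,"ay":0,"az":0,"hand":0.5},{"tx":0.07,"ty":-0.14,"tz":0.9,"ax":0,"ay":0,"az":0,"hand":0.5},{"tx":0.07,"ty":-0.14,"tz":0.9,"ax":0,"ay":0,"az":0,"hand":0.5},{"tx":0.07,"ty":-0.14,"tz":0.9,"ax":0,"ay":0,"az":0,"hand":0.5},{"tx":0.07,"ty":-0.14,"tz":0.9,"ax":0,"ay":0,"az":0,"hand":0.5}]'
bash g.sh -185 213.5 198
python3 - <<'E'
from bench import *
import cv2,numpy as np
from h import *
for n in ["scene","top"]:
    s=snapshot(n); cv2.imwrite(f"pics/{n}1.png",s["pixels"][:,:,::-1])
    if n=="top": a=s["pixels"]
    else: b=s["pixels"]
cv2.imwrite("pics/c1.png",np.vstack([cv2.resize(a[130:280,225:425,::-1],(800,600))[:300*2]]))
E
```

```text
time: 2.02
tool_pos: [470.1, 113.5, 265.4]
tcp_rot: [180.0, 0.5, 3.0]
ft_force: [-0.8, -0.3, 0.4]
finger_gap: 42.8
t 2.0167 stand pos [-187.5  207.9  265.4] rot [179.96   0.51   3.  ] F [-0.81 -0.3   0.36] gap 42.8
need t [ 0.021 -0.038  0.449] a [0.001 0.011 0.   ]
```

View pics/scene1.png

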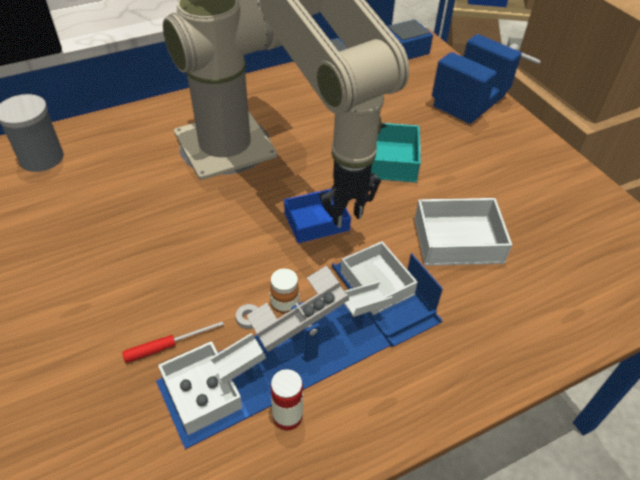

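The open fingers (scene ≈(350,205)) hang in front of the tray's near wall, clear of the blue box. I'll lower them to wall height and start the push.

```bash
python3 -m jog '[{"tx":0.02,"ty":-0.03,"tz":0.2,"ax":0,"ay":0,"az":0,"hand":0.5},{"tx":0.02,"ty":-0.03,"tz":0.35,"ax":0,"ay":0,"az":0,"hand":0.5},{"tx":0.02,"ty":-0.03,"tz":0.45,"ax":0,"ay":0,"az":0,"hand":0.5},{"tx":0.02,"ty":-0.03,"tz":0.45,"ax":0,"ay":0,"az":0,"hand":0.5},{"tx":0.02,"ty":-0.03,"tz":0.45,"ax":0,"ay":0,"az":0,"hand":0.5}]'
bash g.sh -150 213.5 198
```

```text
time: 2.53
tool_pos: [476.1, 118.1, 204.4]
tcp_rot: [-180.0, -0.1, 2.9]
ft_force: [0.3, -0.3, 0.8]
finger_gap: 42.9
t 2.5333 stand pos [-181.2  212.1  204.4] rot [-1.7999e+02 -1.3000e-01  2.9500e+00] F [ 0.29 -0.28  0.76] gap 42.9
need t [ 0.208 -0.009  0.043] a [-0.    -0.003 -0.001]
```

```bash
python3 -m jog '[{"tx":0.05,"ty":-0.01,"tz":0.04,"ax":0,"ay":0,"az":0,"hand":0.5},{"tx":0.1,"ty":-0.01,"tz":0.04,"ax":0,"ay":0,"az":0,"hand":0.5},{"tx":0.15,"ty":-0.01,"tz":0.04,"ax":0,"ay":0,"az":0,"hand":0.5},{"tx":0.2,"ty":-0.01,"tz":0.04,"ax":0,"ay":0,"az":0,"hand":0.5},{"tx":0.2,"ty":-0.01,"tz":0.04,"ax":0,"ay":0,"az":0,"hand":0.5}]'
bash g.sh -86 213.5 198
python3 -m jog '[{"tx":0.04,"ty":0,"tz":0,"ax":0,"ay":0,"az":0,"hand":0.5},{"tx":0.08,"ty":0,"tz":0,"ax":0,"ay":0,"az":0,"hand":0.5},{"tx":0.12,"ty":0,"tz":0,"ax":0,"ay":0,"az":0,"hand":0.5},{"tx":0.16,"ty":0,"tz":0,"ax":0,"ay":0,"az":0,"hand":0.5},{"tx":0.2,"ty":0,"tz":0,"ax":0,"ay":0,"az":0,"hand":0.5}]'
bash g.sh -86 213.5 198
python3 - <<'E'
from bench import *
import cv2
a=snapshot("scene")["pixels"]
cv2.imwrite("pics/s2.png",cv2.resize(a[170:350,260:500,::-1],(800,600)))
E
```

```text
time: 2.95
tool_pos: [507.1, 121.4, 198.0]
tcp_rot: [-180.0, -0.2, 3.0]
ft_force: [0.8, 0.1, 0.2]
finger_gap: 42.9
t 2.95 stand pos [-150.1  213.8  198. ] rot [-179.99   -0.2     2.96] F [0.76 0.09 0.23] gap 42.9
need t [0.428 0.002 0.002] a [-0.    -0.005 -0.001]
time: 3.37
tool_pos: [535.3, 123.0, 196.1]
tcp_rot: [180.0, 0.0, 3.0]
ft_force: [-2.2, -1.1, 1.1]
finger_gap: 42.6
t 3.3667 stand pos [-121.9  213.9  196.1] rot [1.80e+02 3.00e-02 2.98e+00] F [-2.22 -0.99  1.05] gap 42.6
need t [ 0.239  0.003 -0.013] a [ 0.     0.001 -0.001]
```

View pics/s2.png

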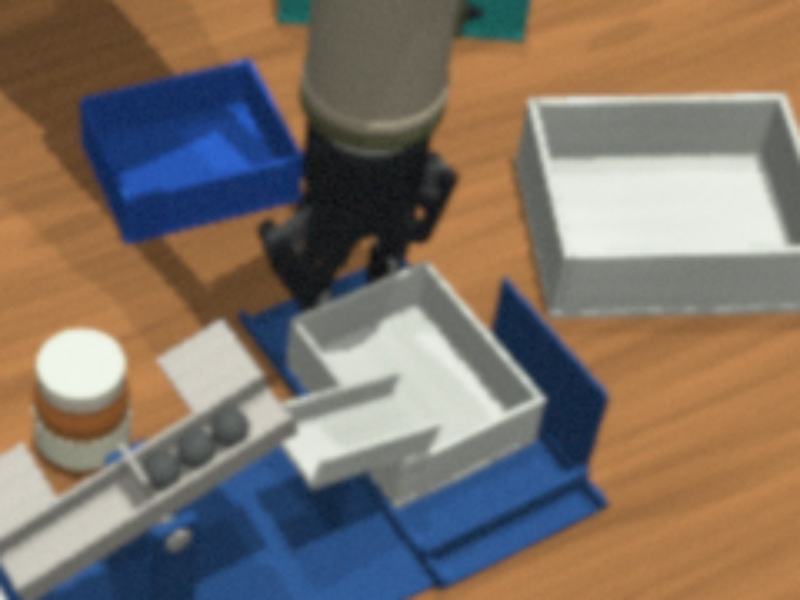

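The fingertips are on the near wall and the tray is moving straight in its lane. I'll continue, slowing near the stop.

```bash
python3 -m jog '[{"tx":0.04,"ty":0,"tz":-0.01,"ax":0,"ay":0,"az":0,"hand":0.5},{"tx":0.08,"ty":0,"tz":-0.01,"ax":0,"ay":0,"az":0,"hand":0.5},{"tx":0.12,"ty":0,"tz":-0.01,"ax":0,"ay":0,"az":0,"hand":0.5},{"tx":0.15,"ty":0,"tz":-0.01,"ax":0,"ay":0,"az":0,"hand":0.5},{"tx":0.18,"ty":0,"tz":-0.01,"ax":0,"ay":0,"az":0,"hand":0.5}]'
python3 -m jog '[{"tx":0.01,"ty":0,"tz":0,"ax":0,"ay":0,"az":0,"hand":0.5},{"tx":0.02,"ty":0,"tz":0,"ax":0,"ay":0,"az":0,"hand":0.5},{"tx":0.02,"ty":0,"tz":0,"ax":0,"ay":0,"az":0,"hand":0.5}]'
bash g.sh -84 213.5 198
```

```text
time: 3.83
tool_pos: [562.3, 124.3, 197.7]
tcp_rot: [-180.0, 0.0, 3.0]
ft_force: [-2.0, -0.6, 1.2]
finger_gap: 42.9
time: 4.08
tool_pos: [565.1, 124.5, 197.7]
tcp_rot: [-180.0, -0.0, 3.0]
ft_force: [-0.3, 0.3, -0.1]
finger_gap: 42.7
t 4.0833 stand pos [-92.1 213.9 197.7] rot [-1.80e+02 -2.00e-02  2.97e+00] F [-0.24  0.33 -0.09] gap 42.7
need t [ 0.054  0.003 -0.002] a [-0.    -0.    -0.001]
```

```bash
python3 -m jog '[{"tx":0.01,"ty":0,"tz":0,"ax":0,"ay":0,"az":0,"hand":0.5},{"tx":0.02,"ty":0,"tz":0,"ax":0,"ay":0,"az":0,"hand":0.5},{"tx":0.03,"ty":0,"tz":0,"ax":0,"ay":0,"az":0,"hand":0.5}]'
python3 -m jog '[{"tx":0.01,"ty":0,"tz":0,"ax":0,"ay":0,"az":0,"hand":0.5},{"tx":0.02,"ty":0,"tz":0,"ax":0,"ay":0,"az":0,"hand":0.5}]'
bash g.sh -84 213.5 198
```

```text
time: 4.33
tool_pos: [569.2, 124.7, 197.7]
tcp_rot: [180.0, 0.0, 3.0]
ft_force: [-1.2, -0.2, 0.7]
finger_gap: 42.6
time: 4.5
tool_pos: [572.1, 124.8, 197.6]
tcp_rot: [180.0, 0.1, 3.0]
ft_force: [-10.7, -0.5, 7.4]
finger_gap: 42.4
t 4.5 stand pos [-85.  213.9 197.6] rot [1.7999e+02 7.0000e-02 2.9800e+00] F [-10.66   0.02   7.4 ] gap 42.4
need t [ 0.007  0.003 -0.003] a [ 0.     0.001 -0.001]
```

```bash
python3 -m jog '[{"tx":0.01,"ty":0,"tz":0,"ax":0,"ay":0,"az":0,"hand":0.5},{"tx":0.01,"ty":0,"tz":0,"ax":0,"ay":0,"az":0,"hand":0.5}]'
python3 - <<'E'
from bench import *
import cv2
a=snapshot("scene")["pixels"]
cv2.imwrite("pics/s3.png",cv2.resize(a[200:380,260:500,::-1],(800,600)))
E
```

```text
time: 4.67
tool_pos: [572.6, 124.9, 197.2]
tcp_rot: [180.0, 0.3, 3.0]
ft_force: [-11.0, -0.7, 8.0]
finger_gap: 42.5
```

View pics/s3.png

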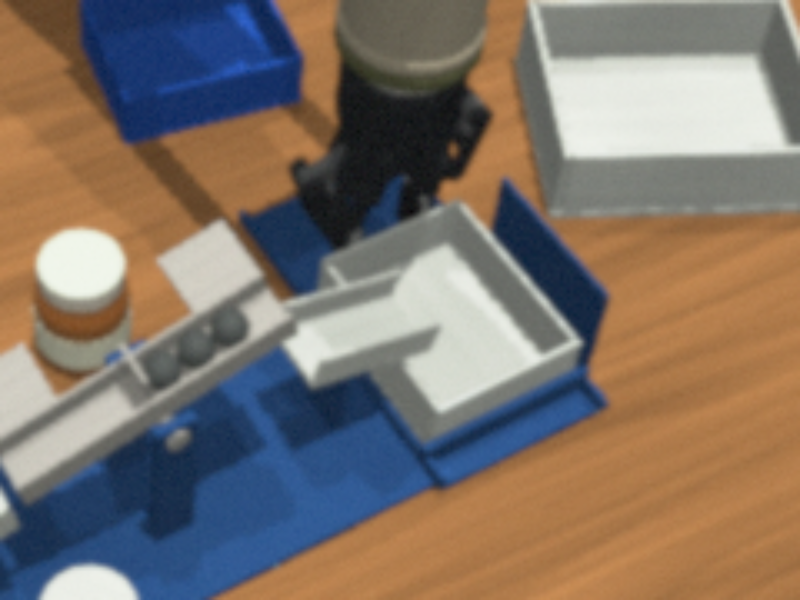

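The far wall now sits against the stop strip, crop (435–585, 430–370), and the force stays at 11 N, so the tray is home. I'll back off and rise.

```bash
python3 -m jog '[{"tx":-0.05,"ty":0,"tz":0,"ax":0,"ay":0,"az":0,"hand":0.5},{"tx":-0.15,"ty":0,"tz":0,"ax":0,"ay":0,"az":0,"hand":0.5},{"tx":-0.2,"ty":0,"tz":-0.2,"ax":0,"ay":0,"az":0,"hand":0.5},{"tx":-0.2,"ty":0,"tz":-0.45,"ax":0,"ay":0,"az":0,"hand":0.5},{"tx":-0.2,"ty":0,"tz":-0.7,"ax":0,"ay":0,"az":0,"hand":0}]'
python3 -m jog '[{"tx":0,"ty":0,"tz":-0.25,"ax":0,"ay":0,"az":0,"hand":0},{"tx":0,"ty":0,"tz":-0.5,"ax":0,"ay":0,"az":0,"hand":0},{"tx":0,"ty":0,"tz":-0.5,"ax":0,"ay":0,"az":0,"hand":0}]'
python3 - <<'E'
from bench import *
import cv2,numpy as np
from h import *
s=snapshot("top");W=cloud(s);np.savez("top4.npz",**s)
cv2.imwrite("pics/t4.png",cv2.resize(s["pixels"][130:280,225:425,::-1],(800,600),interpolation=cv2.INTER_CUBIC))
E
bash g.sh -44 66 375
```

```text
time: 5.13
tool_pos: [542.7, 123.3, 302.7]
tcp_rot: [180.0, 0.1, 3.0]
ft_force: [1.4, -0.1, 0.3]
finger_gap: 31.7
time: 5.38
tool_pos: [545.9, 123.7, 387.8]
tcp_rot: [-179.9, -0.9, 3.0]
ft_force: [1.3, -0.5, 0.5]
finger_gap: -0.4
t 5.4333 stand pos [-111.8  214.   384. ] rot [-179.95   -0.66    2.98] F [ 0.73  0.19 -0.11] gap 0.3
need t [0.451 0.987 0.065] a [-0.001 -0.015 -0.001]
```

View pics/t4.png

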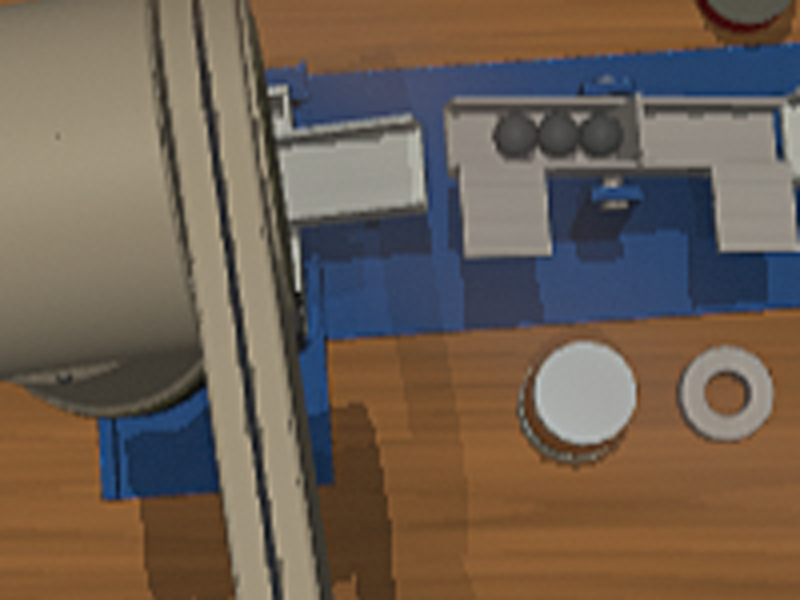

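The arm hides the tray, though its far right corner shows at (280,90) next to the stop. The gate is unchanged. I'll go above the pad and look again before pressing.

```bash
python3 -m jog '[{"tx":0.1,"ty":0.25,"tz":0.06,"ax":0,"ay":0,"az":0,"hand":0},{"tx":0.2,"ty":0.5,"tz":0.06,"ax":0,"ay":0,"az":0,"hand":0},{"tx":0.35,"ty":0.75,"tz":0.06,"ax":0,"ay":0,"az":0,"hand":0},{"tx":0.45,"ty":0.99,"tz":0.06,"ax":0,"ay":0,"az":0,"hand":0},{"tx":0.45,"ty":0.99,"tz":0.06,"ax":0,"ay":0,"az":0,"hand":0}]'
python3 - <<'E'
from bench import *
import cv2,numpy as np
from h import *
s=snapshot("top");np.savez("top5.npz",**s)
cv2.imwrite("pics/t5.png",cv2.resize(s["pixels"][130:280,225:425,::-1],(800,600),interpolation=cv2.INTER_CUBIC))
s=snapshot("scene")
cv2.imwrite("pics/s5.png",cv2.resize(s["pixels"][200:380,260:500,::-1],(800,600),interpolation=cv2.INTER_CUBIC))
E
bash g.sh -44 66 335
```

```text
time: 5.85
tool_pos: [620.6, -27.6, 366.9]
tcp_rot: [179.8, 0.0, 2.7]
ft_force: [1.6, 0.3, 0.2]
finger_gap: -0.3
t 5.95 stand pos [-45.9  63.7 366.9] rot [-1.7997e+02  1.1000e-01  2.8000e+00] F [ 0.32  0.3  -0.35] gap -0.2
need t [ 0.013 -0.016  0.213] a [-0.001  0.002 -0.004]
```

View pics/t5.png

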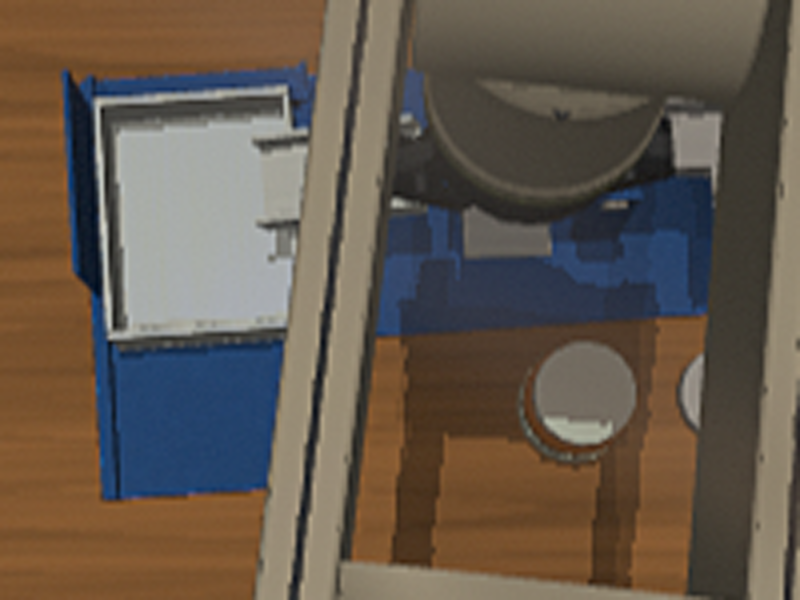

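View pics/s5.png

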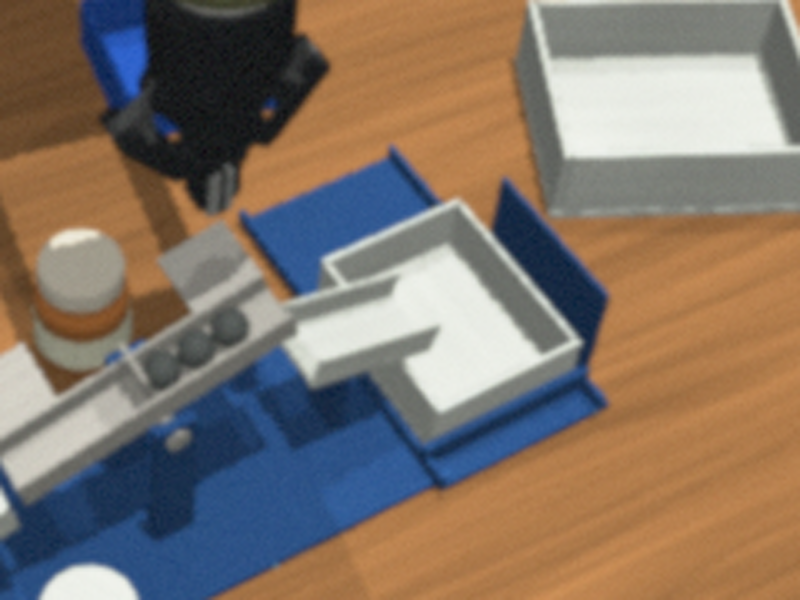

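The near rim moved from crop y≈445 to 341, the tray is square in the lane, and its far rim (95–290, 100–88) is at the stop. The shut fingertips hang over the left pad. Next I'll descend onto the pad.

```bash
python3 - <<'E'
from h import *
s=np.load("top5.npz")
for q in [(108,341),(275,331),(95,101),(288,89)]:
    p=ray(s,225+(q[0]+.5)/4-.5,130+(q[1]+.5)/4-.5,51); print((A.T@(p-O)).round(1))
E
python3 -m jog '[{"tx":0.01,"ty":-0.01,"tz":0.1,"ax":0,"ay":0,"az":0,"hand":0},{"tx":0.01,"ty":-0.01,"tz":0.2,"ax":0,"ay":0,"az":0,"hand":0},{"tx":0.01,"ty":-0.01,"tz":0.22,"ax":0,"ay":0,"az":0,"hand":0},{"tx":0.01,"ty":-0.01,"tz":0.22,"ax":0,"ay":0,"az":0,"hand":0}]'
bash g.sh -44 66 320
python3 -m jog '[{"tx":0,"ty":0,"tz":0.02,"ax":0,"ay":0,"az":0,"hand":0},{"tx":0,"ty":0,"tz":0.04,"ax":0,"ay":0,"az":0,"hand":0},{"tx":0,"ty":0,"tz":0.06,"ax":0,"ay":0,"az":0,"hand":0},{"tx":0,"ty":0,"tz":0.08,"ax":0,"ay":0,"az":0,"hand":0}]'
bash g.sh -44 66 291
```

```text
[-74.4 265.3  51. ]
[-75.1 176.9  51. ]
[ 55.4 265.   51. ]
[ 55.  161.6  51. ]
time: 6.28
tool_pos: [619.3, -18.6, 333.5]
tcp_rot: [-179.9, 0.2, 3.1]
ft_force: [0.8, 0.0, -0.3]
finger_gap: -0.0
t 6.2833 stand pos [-45.4  68.2 333.5] rot [-179.95    0.22    3.05] F [ 0.84 -0.   -0.32] gap -0.0
need t [0.01  0.015 0.09 ] a [-0.001  0.005  0.001]
time: 6.62
tool_pos: [620.5, -19.7, 324.2]
tcp_rot: [180.0, -0.1, 3.0]
ft_force: [0.1, 0.6, 1.0]
finger_gap: -0.1
t 6.6167 stand pos [-44.2  67.  324.2] rot [ 1.7999e+02 -7.0000e-02  2.9900e+00] F [0.11 0.58 1.  ] gap -0.1
need t [0.001 0.007 0.221] a [ 0.    -0.002 -0.   ]
```

The tray's origin measures about x=−9.8, so it is home. Now the press.

```bash
python3 -m jog '[{"tx":0,"ty":0,"tz":0.03,"ax":0,"ay":0,"az":0,"hand":0},{"tx":0,"ty":0,"tz":0.06,"ax":0,"ay":0,"az":0,"hand":0},{"tx":0,"ty":0,"tz":0.09,"ax":0,"ay":0,"az":0,"hand":0},{"tx":0,"ty":0,"tz":0.12,"ax":0,"ay":0,"az":0,"hand":0},{"tx":0,"ty":0,"tz":0.15,"ax":0,"ay":0,"az":0,"hand":0}]'
python3 -m jog '[{"tx":0,"ty":0,"tz":0.02,"ax":0,"ay":0,"az":0,"hand":0},{"tx":0,"ty":0,"tz":0.04,"ax":0,"ay":0,"az":0,"hand":0},{"tx":0,"ty":0,"tz":0.04,"ax":0,"ay":0,"az":0,"hand":0}]'
bash g.sh -44 66 291
```

```text
time: 7.03
tool_pos: [620.3, -19.8, 300.7]
tcp_rot: [-180.0, 0.0, 3.0]
ft_force: [0.1, 1.7, 1.5]
finger_gap: -0.2
time: 7.28
tool_pos: [620.1, -19.9, 294.1]
tcp_rot: [-180.0, 0.1, 3.0]
ft_force: [0.5, -0.1, -0.1]
finger_gap: 0.1
t 7.2833 stand pos [-44.7  66.9 294.1] rot [-1.7999e+02  8.0000e-02  2.9800e+00] F [ 0.48 -0.16 -0.14] gap 0.1
need t [0.005 0.006 0.021] a [-0.     0.002 -0.001]
```

```bash
python3 -m jog '[{"tx":0,"ty":0,"tz":0.01,"ax":0,"ay":0,"az":0,"hand":0},{"tx":0,"ty":0,"tz":0.02,"ax":0,"ay":0,"az":0,"hand":0},{"tx":0,"ty":0,"tz":0.03,"ax":0,"ay":0,"az":0,"hand":0}]'
python3 -m jog '[{"tx":0,"ty":0,"tz":0.01,"ax":0,"ay":0,"az":0,"hand":0},{"tx":0,"ty":0,"tz":0.01,"ax":0,"ay":0,"az":0,"hand":0}]'
python3 - <<'E'
from bench import *
import cv2
s=snapshot("scene")
cv2.imwrite("pics/s6.png",cv2.resize(s["pixels"][200:380,260:500,::-1],(800,600),interpolation=cv2.INTER_CUBIC))
E
bash g.sh -44 66 291
```

```text
time: 7.53
tool_pos: [620.4, -19.8, 290.8]
tcp_rot: [-180.0, -0.0, 3.0]
ft_force: [-0.7, 1.3, 2.7]
finger_gap: 0.0
time: 7.7
tool_pos: [620.4, -19.6, 289.1]
tcp_rot: [-180.0, -0.0, 3.0]
ft_force: [-0.0, 1.6, 1.4]
finger_gap: -0.3
t 7.75 stand pos [-44.3  67.  289.1] rot [-1.7999e+02 -1.0000e-02  2.9800e+00] F [ 0.79 -0.02  1.34] gap 0.2
need t [ 0.002  0.006 -0.012] a [-0. -0. -0.]
```

View pics/s6.png

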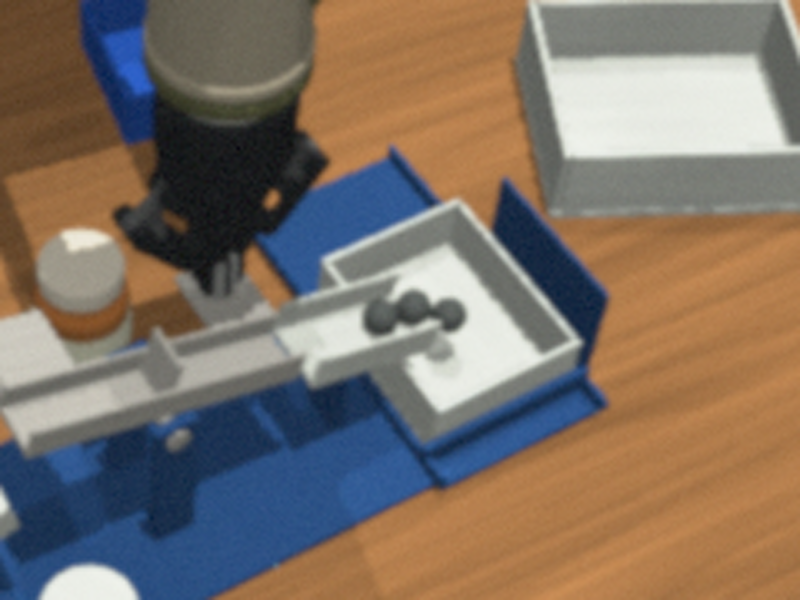

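The three balls, at (380,315), (412,305) and (450,315), are just leaving the chute into the tray. The gate may not be on its limit yet, so I'll keep pressing until the force rises.

```bash
python3 -m jog '[{"tx":0,"ty":0,"tz":0.01,"ax":0,"ay":0,"az":0,"hand":0},{"tx":0,"ty":0,"tz":0.02,"ax":0,"ay":0,"az":0,"hand":0},{"tx":0,"ty":0,"tz":0.03,"ax":0,"ay":0,"az":0,"hand":0}]'
python3 -m jog '[{"tx":0,"ty":0,"tz":0.01,"ax":0,"ay":0,"az":0,"hand":0},{"tx":0,"ty":0,"tz":0.01,"ax":0,"ay":0,"az":0,"hand":0}]'
bash g.sh -44 66 291
```

```text
time: 8.0
tool_pos: [620.6, -19.9, 288.2]
tcp_rot: [180.0, -0.1, 3.0]
ft_force: [-16.3, 2.6, 33.3]
finger_gap: -0.3
time: 8.17
tool_pos: [620.6, -19.8, 288.2]
tcp_rot: [180.0, -0.1, 3.0]
ft_force: [-17.8, 2.9, 32.4]
finger_gap: 0.2
t 8.1667 stand pos [-44.2  66.9 288.2] rot [ 1.7996e+02 -1.0000e-01  2.9800e+00] F [-17.67   3.84  32.38] gap 0.2
need t [ 0.001  0.006 -0.019] a [ 0.001 -0.002 -0.   ]
```

At the limit (32 N). I'll rise straight up and check.

```bash
python3 -m jog '[{"tx":0,"ty":0,"tz":-0.1,"ax":0,"ay":0,"az":0,"hand":0},{"tx":0,"ty":0,"tz":-0.3,"ax":0,"ay":0,"az":0,"hand":0},{"tx":0,"ty":0,"tz":-0.55,"ax":0,"ay":0,"az":0,"hand":0},{"tx":0,"ty":0,"tz":-0.8,"ax":0,"ay":0,"az":0,"hand":0},{"tx":0,"ty":0,"tz":-0.8,"ax":0,"ay":0,"az":0,"hand":0}]'
python3 -m jog '[{"tx":-0.25,"ty":0,"tz":0,"ax":0,"ay":0,"az":0,"hand":0},{"tx":-0.5,"ty":0,"tz":0,"ax":0,"ay":0,"az":0,"hand":0},{"tx":-0.75,"ty":0,"tz":0,"ax":0,"ay":0,"az":0,"hand":0},{"tx":-1,"ty":0,"tz":0,"ax":0,"ay":0,"az":0,"hand":0},{"tx":-1,"ty":0,"tz":0,"ax":0,"ay":0,"az":0,"hand":0}]'
python3 - <<'E'
from bench import *
import cv2,numpy as np
from h import *
s=snapshot("top");np.savez("top7.npz",**s)
cv2.imwrite("pics/t7.png",cv2.resize(s["pixels"][90:270,225:465,::-1],(800,600),interpolation=cv2.INTER_CUBIC))
s=snapshot("scene")
cv2.imwrite("pics/s7.png",s["pixels"][...,::-1])
E
bash g.sh -44 66 335
```

```text
time: 8.58
tool_pos: [622.0, -20.2, 413.2]
tcp_rot: [179.8, -0.8, 3.0]
ft_force: [1.5, -0.4, 2.2]
finger_gap: -0.4
time: 9.0
tool_pos: [465.0, -27.5, 400.9]
tcp_rot: [-180.0, 0.3, 3.0]
ft_force: [1.0, 0.2, -0.5]
finger_gap: 0.2
t 9.1 stand pos [-195.6   66.8  403.2] rot [ 1.7997e+02 -6.0000e-02  2.9400e+00] F [ 0.28  0.13 -0.6 ] gap -0.2
need t [1.01  0.004 0.456] a [ 0.001 -0.001 -0.001]
```

View pics/t7.png

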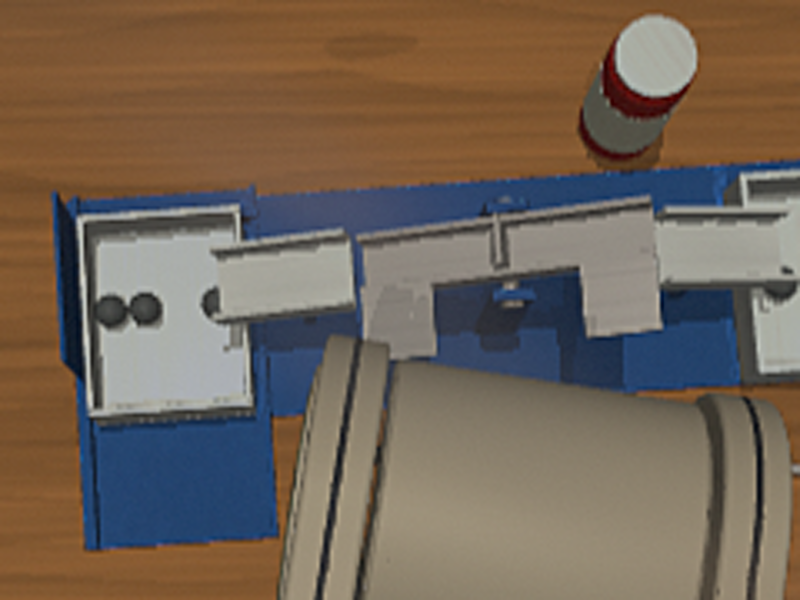

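View pics/s7.png

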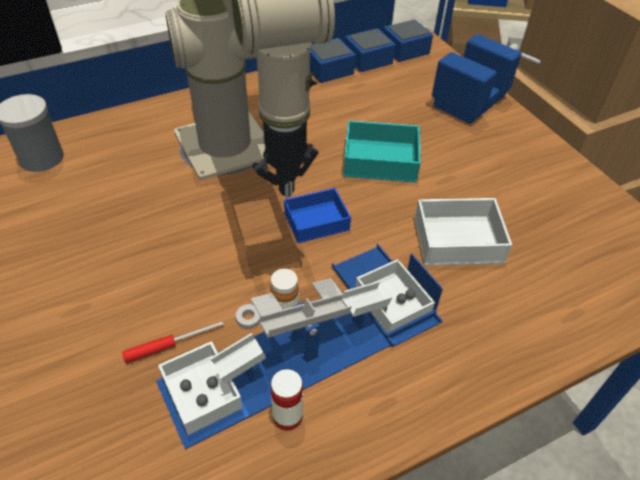

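All three balls are in the left tray, at top-crop (110,310), (146,308) and (213,300, partly under the chute lip). The gate's left end is down, and the can, jar, ring and driver are where they were. Now I'll measure the tray and gate, and compare the bystanders.

```bash
python3 - <<'E'
from h import *
s=np.load("top7.npz");k=10/3
for q in [(92,414),(252,405),(79,216),(241,206)]:
    p=ray(s,225+(q[0]+.5)/k-.5,90+(q[1]+.5)/k-.5,51); print("rim",(A.T@(p-O)).round(1))
W=(cloud(s)-O)@A
m=(abs(W[...,0]+38)<14)
for n,y in (("L",70),("R",-58)):
    Q=W[m&(abs(W[...,1]-y)<15)&(W[...,2]>90)]
    f=np.polyfit(Q[:,1],Q[:,2],1);print(n,"pad slope",np.arctan(f[0]),"z at",y,np.polyval(f,y))
E
bash g.sh -44 66 335
```

```text
rim [-72.3 263.9  51. ]
rim [-73.5 162.2  51. ]
rim [ 56.4 265.   51. ]
rim [ 55.8 160.9  51. ]
L pad slope -0.2528065878167344 z at 70 114.59292165089838
R pad slope -0.2591486553161343 z at -58 148.7450013739593
t 9.1 stand pos [-195.6   66.8  403.2] rot [ 1.7997e+02 -6.0000e-02  2.9400e+00] F [ 0.28  0.13 -0.6 ] gap -0.2
need t [1.01  0.004 0.456] a [ 0.001 -0.001 -0.001]
```

```bash
python3 -c "
from bench import *
print(hand_in())"
```

```text
the job is handed in; nothing more can be done
None
```

I pushed the smaller grey tray home along its lane, then pressed the left pad down until the gate rocked fully over. All three balls ran down the chute into the tray. I handed the job in at about 9.1 s of the 48 s allowed.

- **Tray:** it met the stop with a steady 11 N. After the balls ran in, the top view put its rim at stand x ≈ −73 to 56 mm, so it was against the stop to within about 2 mm, and it was straight in the lane.
- **Gate:** both pads slope −0.25 to −0.26 rad, against 0.26 expected. The left pad is at 114.6 mm, where 113 mm was expected. The force on the gate's limit rose to about 37 N in total, then I lifted straight off.
- **Balls:** all three show in the left tray, one of them partly hidden under the chute lip. I didn't check that one from another angle.
- **Other things:** the can, ring, screwdriver and other boxes look unmoved in the pictures. The jar was partly hidden in the last ones, but nothing came near it. I compared these by eye, not by measurement.

No check failed. The two readings of the tray's x position, before and after the balls ran in, differ by about 1.4 mm, which is within the camera calibration.

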